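# Rock a jammed T-stake out of its stake holder

## Robot

A 7-joint arm with a two-finger parallel gripper is mounted at the origin on the work surface. World frame = base frame: x ahead of the robot, y to its left, z up, the work surface at z = 0. Lengths are in m, angles in rad, forces in N, time in s.
With the tool pointing down it reaches from about 0.4 to 0.85 m from the base axis. Payload 4.5 kg.
Tool frame: the origin (TCP) lies at the very end of the fingers, on their centre line; the grasp point (between the pads) lies 19 mm behind it (r.grip_depth is the z of the grasp point in the tool frame, in m); z points along the fingers, y is the line along which they close (so a half turn about z gives the same grasp; the last joint's range is limited). The gripper opens to 88 mm and grips with 3 to 60 N. Pads are 18 mm wide; open, the fingers measure 123 mm over their backs; the gripper's body (75 mm by 187 mm) begins 45 mm behind the grasp point.
Start: joints at [1.202, 0.689, -0.195, 1.565, 0.157, 0.902, -0.215], TCP at [0.245, -0.575, 0.199] pointing down, gripper open.
Joint ranges: [-3.01, 3.01], [-0.46, 2.08], [-1.47, 1.51], [0.13, 2.56], [-1, 4.14], [0.04, 2.09], [-2.66, 2.66]. Speed limits (rad/s): [2.57, 2.57, 3.14, 3.14, 3.14, 3.14, 3.14].

## Interface

Orientations are given as a unit quaternion [x, y, z, w].
In Python, from plant import r, viewer, telemetry gives the robot as it stands (r), with the cameras (viewer) and the readings (telemetry).
- The arm moves only by the shell command python3 steer.py [FORCE], which reads ROWS from standard input. ROWS is a JSON list of rows, 1 to 10 of them, each an object with the fields aperture (the opening from 0.0 (shut) to 1.0 (fully open)), xyz (a list: dx, dy, dz in parts of the range, where 1.0 means 0.6 m), r (a list: a rotation vector rx, ry, rz in a scale on which 1.0 is pi/2 rad); a field left out counts as zero (the opening has to be given); each row is the pose to reach, as a shift and turn from the pose commanded when the command began, along the tool's axes at that moment; what a row does not reach only later rows make up. A row lasts 1/10 s, in which the tool goes at most 0.05 m and 0.15 rad, less where a joint would pass 70% of its speed; a pose out of reach is approached as far as the arm can. The fingers move at their own pace and stop on an object; FORCE is the grip in N (left out, the last holds). Time passes only in rows, so rows that do not move let the fingers close. It prints the time, the measured TCP pose, the force, the opening and the grip force at its end. A shift or turn number past 1, either way, is cut back to 1. Input that does not fit is refused with a message, and nothing moves.
- telemetry.get_state(): the state, without advancing time (a new reading comes with each control period).
- viewer.snapshot(name): name is "scene" or "top"; returns the picture (480x640x3 uint8, red, green, blue); there is no depth.
- viewer.camera_params(name): a dict with "fx", "fy", "cx", "cy" (pixels), "rvec" (rotation vector, rad) and "tvec" (3), from world to camera coordinates, as OpenCV has them. Camera axes: x right, y down, z forward; pixel columns grow to the right and rows downward; lengths in m; the calibration is good to about 2 mm. A picture is of the moment at which its call begins. camera_params takes no time and is no camera call.
- r.finish_job(): hands the job in; it is judged then, once.
The state is a dict: "clock": time; "q": joint angles; "qd": joint speeds; "joint_torque": joint torques, N m; "tool_pos": TCP position; "eef_rot": TCP orientation; "contact_force": force on the tool from outside, world axes, zero at the start; "moment": the same for the moment, N m; "opening": opening from 0.0 (shut) to 1.0 (fully open); "finger_force": force on a finger pad.
Only numpy, scipy, OpenCV 4.12 (cv2) and the standard library are available. Lean on these libraries where they do the work, as an engineer would, in place of code of your own. Each camera call takes 0.05 s, during which the arm holds its last target. There are 200 camera calls.

## Task

The forging stake's tang is jammed in the socket of the iron stake holder, which only stands on the bench. Grip the stake by its head and rock it side to side, across its horn, easing it up a little with each swing until it comes free, without dragging the holder about or lifting it off the bench, and without disturbing the bowl, hammer or brush pot. Finish still holding the stake upright and still, just clear above its socket - the foot of the tang a finger's breadth or two over the holder.

Things in the scene. Friction and masses are not known exactly. Their poses are not given: they have to be found in the camera images.
- stake: bare-steel T-stake, 0.75 kg, jammed upright in the holder. Origin: centre of the foot of its tang; z up the tang, x along the horn. Going up: tip 16.5 (x) x 20 (y) mm to z 9; tang 20 x 24 mm to z 70; shoulder 34 x 30 mm at z 42-50; head z 70-100, its middle 48 (x) x 30 (y) mm with flat upright sides facing +y and -y; round horn out to x -75, flat heel 27 wide out to x +49
- stake_grip (a point): centre of the stake's head, 85 mm above the foot of the tang, axes as the stake's; grip here across the 30 mm, fingers closing along y; grip it with 50 to 70 N (near 100 N the head creeps in the fingers while rocking). At the start it is 97 mm above the bench, 71 mm above rock_point
- holder: cast-iron stake holder, 1.75 kg, standing loose on the bench: flange 126 (x) x 130 (y) x 12 mm, boss 56 x 66 mm rising to z 44. Origin: centre of its underside. Stake and holder start upright with the same axes and centre, the tang's foot 12 mm above the bench, 32 mm deep in the socket. The socket grips the tang's +x and -x faces with about 26 N of friction: a straight pull lifts the holder too
- socket (a point): centre of the socket's mouth, on top of the boss, 44 mm above the holder's underside, axes as the holder's; mouth 23 (x) x 31 (y) mm
- bowl: bystander: terracotta bowl, 140 mm wide, 65 high, origin under its centre
- hammer: bystander: hammer lying on the bench, 240 mm long, wooden handle towards its -x
- brush_pot: bystander: white pot 80 mm wide, 85 high, with brushes up to 200 mm high, origin under its centre
- rock_point (a point): point in the socket, 26 mm above the holder's underside, about which the stake rocks, turning about the holder's x axis: 3.5 mm of play beside the tang (+y and -y) lets it lean some 0.15 rad (8 deg) each way. As it swings, one edge sticks, the other rises: under a light upward pull (5 to 12 N) each full swing lets it rise 1 to 2 mm; after some 12 mm the grip is off and it lifts out

How it is judged:
On the way, in this order (a step that is already met when the one before it is completed fails the run):
1. the held stake leans 3 deg or more to one side (+y of the holder), its tang still in the socket (y of stake_grip in the frame of holder above 0.002 m and angle between stake's own z axis and vertical above 0.05 rad and z of stake in the frame of socket below -0.002 m and contact force between the fingers and stake above 1 N), for 0.02 s.
2. then it leans 3 deg or more to the other side, its tang still in the socket (y of stake_grip in the frame of holder below -0.002 m and angle between stake's own z axis and vertical above 0.05 rad and z of stake in the frame of socket below -0.002 m and contact force between the fingers and stake above 1 N), for 0.02 s.
At the end, for the whole second after the job is handed in: fingers hold the stake still, within 11 deg of upright, tang's foot 4 to 60 mm above the socket's mouth and within 30 mm of its centre, touching nothing else; holder flat on the bench within 30 mm of its start; bowl, hammer, brush pot within 20 mm of theirs (z of stake in the frame of socket between 0.004 and 0.06 m and horizontal distance between stake and socket below 0.03 m and angle between stake's own z axis and vertical below 0.2 rad and contact force between the fingers and stake above 2 N and contact force between stake and holder below 0.2 N and linear speed of stake below 0.03 m/s and height (world z) of holder below 0.004 m and angle between holder's own z axis and vertical below 0.05 rad and distance of holder from where it was at the start of the episode below 0.03 m and distance of each of bowl, hammer, brush_pot from where it was at the start of the episode below 0.02 m); the arm keeps its last pose, push and grip.
It fails at once if the holder is lifted off the bench (its underside's centre more than 6 mm up) or tipped by more than 7 deg (height (world z) of holder above 0.006 m or angle between holder's own z axis and vertical above 0.12 rad).
It fails at once if the holder is dragged more than 30 mm (distance of holder from where it was at the start of the episode above 0.03 m).
It fails at once if the bowl, hammer or brush pot is moved more than 20 mm (distance of any of bowl, hammer, brush_pot from where it was at the start of the episode above 0.02 m).
It also fails if it takes over 58 s, if anything falls off the work surface, if the arm or the gripper's body presses on something with over 40 N, if the wrist force passes 120 N, or if a joint passes its speed limit or range.

## Working session

There is one attempt and no reset: what is moved stays moved. The work goes in short steps, Python scripts to look and compute and a shell command to move; the robot and the scene stay as the last step left them, time stands still between calls to the robot, and variables do not carry over. Pictures are saved under pics/ and viewed, at most 10 in all, crops included, and the job is handed in when it is done.

```bash
ls; mkdir -p pics; python3 - <<'E'
from plant import r, viewer, telemetry
import cv2
for n in("scene","top"):
    cv2.imwrite(f"pics/{n}0.png",viewer.snapshot(n)[:,:,::-1]); print(viewer.camera_params(n))
s=telemetry.get_state(); print(s, r.grip_depth)
E
```

```text
pics
plant.py
steer.py
{'fx': 543.2479643722188, 'fy': 543.2479643722188, 'cx': 325.1603003254418, 'cy': 244.13883483127213, 'rvec': array([ 0.69215891,  2.82863269, -0.76639018]), 'tvec': array([ 0.57878872, -0.22361102,  1.51814055])}
{'fx': 545.8214693475173, 'fy': 545.8214693475173, 'cx': 323.28588230912624, 'cy': 244.8744355497402, 'rvec': array([ 2.06636633, -2.13368723,  0.24461785]), 'tvec': array([0.03252984, 0.67038381, 1.16724751])}
{'clock': 0.1, 'q': array([ 1.20181114,  0.68987937, -0.19453499,  1.56621886,  0.15734877,
        0.90251976, -0.21509951]), 'qd': array([-6.51856436e-05, -1.17409370e-03,  4.27863139e-04, -4.30602773e-03,
       -1.01778678e-03,  2.74883239e-04, -4.88000905e-07]), 'joint_torque': array([-3.22185580e-03, -5.28505790e+01, -1.27134439e+00, -1.53837597e+01,
       -5.25973155e-02,  2.10407357e-03,  3.32382467e-05]), 'tool_pos': array([ 0.24469368, -0.57442988,  0.19820927]), 'eef_rot': array([ 9.79777038e-01,  2.00090710e-01, -2.36389435e-04, -7.79194547e-04]), 'contact_force': array([-0.36505855,  0.23785254, -0.08168615]), 'moment': array([-0.04551025, -0.0159503 ,  0.00234531]), 'finger_force': 0.0, 'opening': 0.9980948351996256} -0.0187
```

View pics/scene0.png

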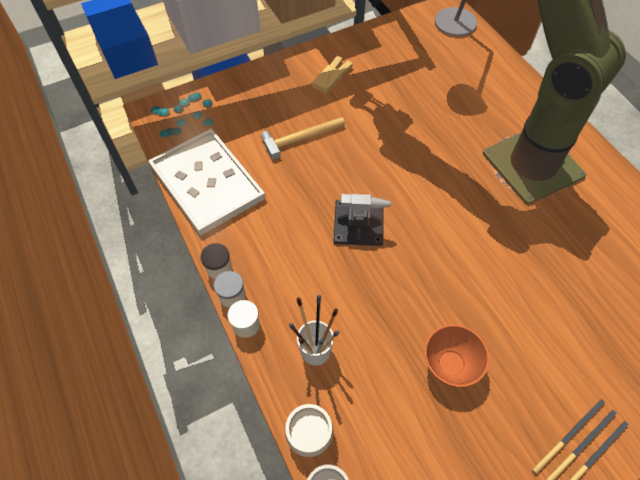

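View pics/top0.png

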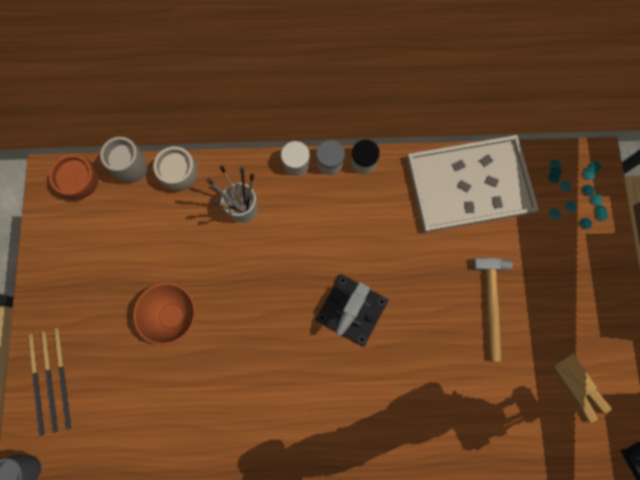

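The scene picture shows the holder near (360,222) with the stake's head near (362,204) and its horn to the right. The top picture shows the flange near (352,310), the horn towards (342,330), the bowl at (163,314), the hammer at (492,310) and the pot at (239,202). Next I'll take an enlarged crop of both.

```bash
python3 - <<'E'
import cv2,numpy as np
a=cv2.imread("pics/scene0.png")[180:255,320:400];b=cv2.imread("pics/top0.png")[270:345,312:392]
f=lambda i:cv2.convertScaleAbs(cv2.resize(i,None,fx=5,fy=5,interpolation=cv2.INTER_CUBIC),alpha=1.5,beta=15)
cv2.imwrite("pics/crop0.png",np.hstack([f(a),f(b)]))
E
```

```text
(no output)
```

View pics/crop0.png

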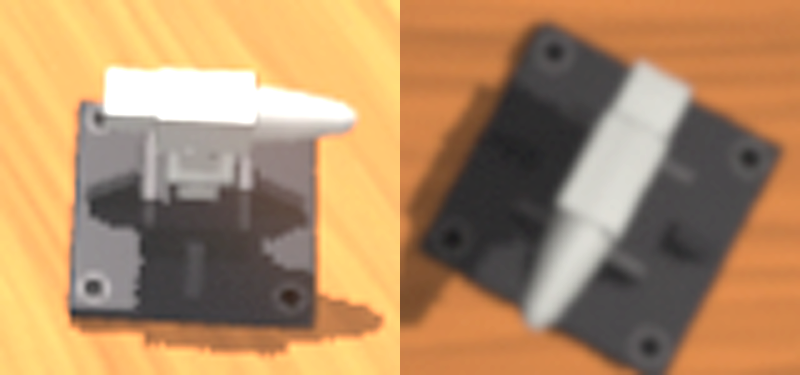

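The crop shows the bright stake over the dark flange. Horn tip: scene about (391,203.4), top about (339,335.4). Heel's far upper corner: scene about (341.2,193.6), top about (370.4,288). Flange corners in top: about (341,274.5), (388.4,300), (364.4,345), (316.4,319.5).

```bash
cat > h.py <<'E'
import cv2,numpy as np
from plant import r, viewer, telemetry
from scipy.spatial.transform import Rotation as R
def cam(n):
    c=viewer.camera_params(n);M,_=cv2.Rodrigues(c["rvec"]);return c,M,np.ravel(c["tvec"])
def plane(n,p,z):
    c,M,t=cam(n);o=-M.T@t;d=M.T@np.array([(p[0]-c["cx"])/c["fx"],(p[1]-c["cy"])/c["fy"],1]);return o+d*(z-o[2])/d[2]
def tri(ps,pt):
    P=[]
    for n in("scene","top"):
        c,M,t=cam(n);P.append(np.array([[c["fx"],0,c["cx"]],[0,c["fy"],c["cy"]],[0,0,1]])@np.c_[M,t])
    X=cv2.triangulatePoints(P[0],P[1],np.array(ps,float).reshape(2,1),np.array(pt,float).reshape(2,1))[:,0];return X[:3]/X[3]
E
python3 - <<'E'
from h import *
np.set_printoptions(precision=4,suppress=True)
print("horn",tri((391,203.4),(339,335.4)),"heel",tri((341.2,193.6),(370.4,288)))
im=cv2.imread("pics/top0.png");roi=np.zeros(im.shape[:2],np.uint8);roi[265:350,305:395]=1
hsv=cv2.cvtColor(im,cv2.COLOR_BGR2HSV)
m=((hsv[...,1]<110)&(roi>0)).astype(np.uint8)
def big(m):
    return max(cv2.findContours(m,cv2.RETR_EXTERNAL,cv2.CHAIN_APPROX_NONE)[0],key=cv2.contourArea)
k=big(m);rc=cv2.minAreaRect(k);b=cv2.boxPoints(rc);print(rc,b)
for q in (b,[(341,274.5),(388.4,300),(364.4,345),(316.4,319.5)]):
    C=np.array([plane("top",p,.012) for p in q]);print("flange",C[:,:2].tolist(),"c",C.mean(0),np.linalg.norm(np.roll(C,1,0)-C,axis=1))
l=((hsv[...,2]>110)&(hsv[...,1]<60)&(roi>0)).astype(np.uint8);k=big(l);rc=cv2.minAreaRect(k);b=cv2.boxPoints(rc);print(rc)
C=np.array([plane("top",p,.105) for p in b]);print("stake",C[:,:2],C.mean(0),np.linalg.norm(np.roll(C,1,0)-C,axis=1))
[vx,vy,x,y]=cv2.fitLine(k,cv2.DIST_L2,0,.01,.01).ravel()
A=plane("top",(x,y),.105);B=plane("top",(x+20*vx,y+20*vy),.105);print("axis",A,np.degrees(np.arctan2(*(B-A)[1::-1])))
# head middle box top corners in top
for q in [(631,118),(671,147),(606,240),(558,200)]:
    print(plane("top",(312+(q[0]-400)/5,270+q[1]/5),.112)[:2])
s=telemetry.get_state();print(R.from_quat(s["eef_rot"]).as_matrix())
E
```

```text
horn [ 0.4642 -0.0158  0.0961] heel [ 0.5635 -0.0882  0.1108]
((351.60321044921875, 309.59405517578125), (54.45375061035156, 57.636993408203125), 28.300758361816406) [[313.9679 322.0596]
 [341.2936 271.312 ]
 [389.2385 297.1285]
 [361.9128 347.8762]]
flange [[0.5027624525335356, 0.03820379317811995], [0.6205414403651649, -0.03005900408276936], [0.5553359005533706, -0.1402638565120904], [0.44017954716334146, -0.0704481842235117]] c [ 0.5297 -0.0506  0.012 ] [0.1254 0.1361 0.1281 0.1347]
flange [[0.6128852749900184, -0.029060230505039128], [0.5486363895553997, -0.13789466110844117], [0.4465091081013827, -0.07648865539399294], [0.5085059349338397, 0.03237595559080357]] c [ 0.5291 -0.0528  0.012 ] [0.1211 0.1264 0.1192 0.1253]
((351.396240234375, 309.3868103027344), (12.529586791992188, 56.043190002441406), 29.05460548400879)
stake [[ 0.4743 -0.0022]
 [ 0.5788 -0.0656]
 [ 0.5646 -0.0889]
 [ 0.4607 -0.0252]] [ 0.5196 -0.0455  0.105 ] [0.0268 0.1222 0.0273 0.1219]
axis [ 0.5221 -0.0479  0.105 ] -29.517025719196337
[ 0.552 -0.061]
[ 0.5388 -0.0778]
[ 0.4997 -0.0479]
[ 0.5175 -0.0279]
[[ 0.9199  0.3921 -0.0008]
 [ 0.3921 -0.9199  0.0014]
 [-0.0002 -0.0016 -1.    ]]
```

The rows are not in the units I measure in: shifts go in shares of 0.6 m and turns go in shares of pi/2 rad. I convert before sending: 0.38 m / 0.6 = 0.6333, 0.23 m / 0.6 = 0.3833, 0.936 rad / 1.5708 = 0.5959.

```bash
cat > d.py <<'E'
import sys
from h import *
# shift in tool axes to bring the TCP to x y z with tool-x yaw (deg), pointing down
a=[float(v) for v in sys.argv[1:5]]
s=telemetry.get_state();M=R.from_quat(s["eef_rot"]);T=R.from_euler("z",a[3],degrees=True)*R.from_euler("x",180,degrees=True)
print("d",np.round(M.inv().apply(np.array(a[:3])-s["tool_pos"]),4),"rot",np.round((M.inv()*T).as_rotvec(),4),"t",s["clock"],"F",s["contact_force"],s["moment"])
E
echo '[{"aperture": 1, "xyz": [0.05, -0.0333, -0.0167], "r": [0, 0, 0.0637]}, {"aperture": 1, "xyz": [0.1167, -0.0833, -0.0333], "r": [0, 0, 0.1273]}, {"aperture": 1, "xyz": [0.1833, -0.1333, -0.0333], "r": [0, 0, 0.191]}, {"aperture": 1, "xyz": [0.25, -0.1917, -0.0333], "r": [0, 0, 0.2546]}, {"aperture": 1, "xyz": [0.3167, -0.25, -0.0333], "r": [0, 0, 0.3183]}, {"aperture": 1, "xyz": [0.3833, -0.3, -0.0333], "r": [0, 0, 0.382]}, {"aperture": 1, "xyz": [0.45, -0.35, -0.0333], "r": [0, 0, 0.4456]}, {"aperture": 1, "xyz": [0.5167, -0.4, -0.0333], "r": [0, 0, 0.5093]}, {"aperture": 1, "xyz": [0.5833, -0.45, -0.0333], "r": [0, 0, 0.5539]}, {"aperture": 1, "xyz": [0.6333, -0.5, -0.0333], "r": [0, 0, 0.5959]}]' | python3 steer.py 60; python3 d.py 0.529 -0.0525 0.15 -30.5
```

```text
clock: 1.1
tool_pos: [0.4782, -0.1481, 0.2188]
eef_rot: [0.964, -0.265, 0.0, 0.0]
contact_force: [1.3, -0.4, 0.4]
opening: 0.999
finger_force: 0.0
d [-0.0052 -0.1081  0.0688] rot [-0.0001 -0.0006 -0.0034] t 1.1 F [ 1.31785995 -0.36045723  0.39192784] [ 0.07165963 -0.0312817  -0.02049793]
```

In the tool's units: -0.108 m / 0.6 = -0.18, -0.09 m / 0.6 = -0.15.

```bash
echo '[{"aperture": 1, "xyz": [0, -0.05, 0]}, {"aperture": 1, "xyz": [0, -0.1, 0.0333]}, {"aperture": 1, "xyz": [-0.0083, -0.15, 0.0667]}, {"aperture": 1, "xyz": [-0.0083, -0.18, 0.1]}, {"aperture": 1, "xyz": [-0.0083, -0.18, 0.1083]}, {"aperture": 1, "xyz": [-0.0083, -0.18, 0.1083]}]' | python3 steer.py; python3 d.py 0.529 -0.0525 0.078 -30.5; python3 - <<'E'
from h import *
f=lambda i:cv2.convertScaleAbs(cv2.resize(i,(400,300),interpolation=cv2.INTER_CUBIC),alpha=1.4,beta=10)
cv2.imwrite("pics/c1.png",np.hstack([f(viewer.snapshot("scene")[150:270,290:450,::-1]),f(viewer.snapshot("top")[250:370,270:430,::-1])]))
E
```

```text
clock: 1.7
tool_pos: [0.5265, -0.0552, 0.1532]
eef_rot: [0.965, -0.263, -0.001, 0.001]
contact_force: [-0.9, -0.5, 0.4]
opening: 1.002
finger_force: 0.0
d [ 0.001  -0.0037  0.0752] rot [ 0.0019  0.0019 -0.0009] t 1.7 F [-0.89207961 -0.51111384  0.43182035] [0.07442241 0.05120968 0.00313716]
```

View pics/c1.png

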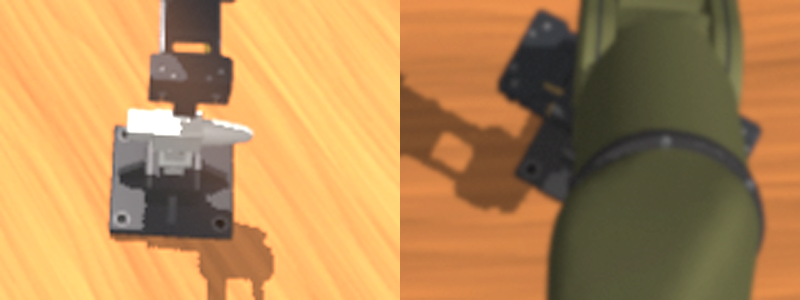

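The fingers stand over the head, lined up with it: the gripper is at about (190,80) above the head at (165,120) in the left half. The arm hides the stake in the top view. I'll descend and close lightly.

In the tool's units: 0.075 m / 0.6 = 0.125, 0.07 m / 0.6 = 0.1167.

```bash
echo '[{"aperture": 1, "xyz": [0.0017, -0.005, 0.0333]}, {"aperture": 1, "xyz": [0.0017, -0.005, 0.0667]}, {"aperture": 1, "xyz": [0.0017, -0.005, 0.1]}, {"aperture": 1, "xyz": [0.0017, -0.005, 0.1167]}, {"aperture": 1, "xyz": [0.0017, -0.005, 0.125]}, {"aperture": 1, "xyz": [0.0017, -0.005, 0.125]}, {"aperture": 0.6, "xyz": [0.0017, -0.005, 0.125]}, {"aperture": 0.5, "xyz": [0.0017, -0.005, 0.125]}, {"aperture": 0.42, "xyz": [0.0017, -0.005, 0.125]}, {"aperture": 0.42, "xyz": [0.0017, -0.005, 0.125]}]' | python3 steer.py 5;python3 d.py 0.529 -0.0525 0.078 -30.5;echo '[{"aperture": 0.3}, {"aperture": 0.3}, {"aperture": 0.3}]' | python3 steer.py 5;python3 d.py 0.529 -0.0525 0.078 -30.5
```

```text
clock: 2.8
tool_pos: [0.5302, -0.0524, 0.0793]
eef_rot: [0.965, -0.263, 0.0, -0.0]
contact_force: [0.3, 0.3, -0.2]
opening: 0.66
finger_force: 0.0
d [-0.001   0.0007  0.0013] rot [-0.0003 -0.0007 -0.0008] t 2.8 F [ 0.27008225  0.29018439 -0.2129916 ] [ 0.1228393   0.00332257 -0.01807426]
clock: 3.1
tool_pos: [0.53, -0.0524, 0.0789]
eef_rot: [0.965, -0.263, 0.0, 0.0]
contact_force: [-0.8, -0.3, 0.2]
opening: 0.39
finger_force: 0.0
d [-0.0008  0.0006  0.0009] rot [ 0.     -0.0001 -0.0008] t 3.1 F [-0.75331061 -0.28664554  0.1922404 ] [ 0.09510316  0.06294077 -0.05564239]
```

```bash
echo '[{"aperture": 0.3}, {"aperture": 0.3}, {"aperture": 0.3}]' | python3 steer.py 5;python3 d.py 0.529 -0.0525 0.078 -30.5;echo '[{"aperture": 0}, {"aperture": 0}, {"aperture": 0}, {"aperture": 0}]' | python3 steer.py 58;python3 d.py 0.529 -0.0525 0.078 -30.5
```

```text
clock: 3.4
tool_pos: [0.53, -0.0524, 0.0789]
eef_rot: [0.965, -0.263, 0.0, 0.0]
contact_force: [-0.2, -0.3, -0.1]
opening: 0.3
finger_force: 0.0
d [-0.0008  0.0006  0.0009] rot [ 0.     -0.     -0.0009] t 3.4 F [-0.19809108 -0.34110531 -0.14867151] [ 0.02842069 -0.01378308  0.02376041]
clock: 3.8
tool_pos: [0.53, -0.0524, 0.0789]
eef_rot: [0.965, -0.263, 0.0, 0.0]
contact_force: [0.9, -0.3, -0.1]
opening: 0.005
finger_force: 0.0
d [-0.0008  0.0006  0.0009] rot [ 0.     -0.0001 -0.0008] t 3.8 F [ 0.9486381  -0.31965518 -0.14026416] [ 0.12011102  0.05793804 -0.00724282]
```

The fingers shut on nothing, so I'll look.

```bash
python3 - <<'E'
from h import *
f=lambda i:cv2.convertScaleAbs(cv2.resize(i,(800,600),interpolation=cv2.INTER_CUBIC),alpha=1.4,beta=10)
a=viewer.snapshot("scene")[:,:,::-1];cv2.imwrite("pics/s2full.png",a)
cv2.imwrite("pics/c2.png",f(a[150:270,290:450]))
s=telemetry.get_state()
for n in("scene","top"):
    c,M,t=cam(n);p=M@s["tool_pos"]+t;print(n,c["fx"]*p[0]/p[2]+c["cx"],c["fy"]*p[1]/p[2]+c["cy"])
E
```

```text
scene 359.5251455185849 206.48770168838047
top 353.8967438319368 305.6870454047143
```

View pics/c2.png

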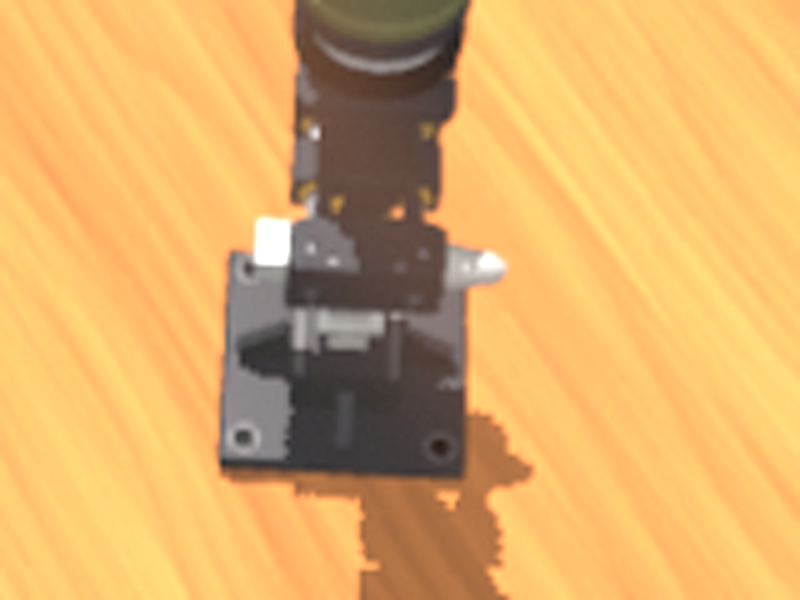

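```bash
python3 - <<'E'
from h import *
def pr(n,X):
    c,M,t=cam(n);p=M@np.array(X)+t;return np.round([c["fx"]*p[0]/p[2]+c["cx"],c["fy"]*p[1]/p[2]+c["cy"]],1)
s=telemetry.get_state();Q=R.from_quat(s["eef_rot"]).as_matrix();T=s["tool_pos"];print(s["opening"],s["finger_force"],s["contact_force"],T)
c,M,t=cam("scene");print("cam",-M.T@t)
for nm,o in dict(tcp=(0,0,0),fnear=(0,-.02,0),ffar=(0,.02,0),b1=(.037,-.093,-.064),b2=(-.037,-.093,-.064),b3=(.037,.093,-.064)).items():
    p=pr("scene",T+Q@o);print(nm,p,(p-[290,150])*5)
C1=np.array([.5265,-.0552,.1532])
for o in((0,0,0),(0,-.044,0),(0,.044,0),(.009,-.06,0),(.037,-.093,-.064),(.037,.093,-.064)):
    p=pr("scene",C1+Q@o);print("c1",o,(p-[290,150])*2.5)
X=np.array([.862,-.508,0]);Y=np.array([.508,.862,0]);O=np.array([.529,-.0525,0.012])
for o in((-.024,.015,.1),(.024,.015,.1),(.049,.013,.1),(.049,-.013,.1),(-.075,0,.085)):
    p=pr("scene",O+X*o[0]+Y*o[1]+[0,0,o[2]]);print("stake",o,(p-[320,180])*5)
E
```

```text
0.008324329845104042 0.0 [-0.51674229  0.22100774  0.27159197] [ 0.52998809 -0.05246131  0.07893092]
cam [0.96396537 0.58067054 1.19303877]
tcp [359.5 206.5] [347.5 282.5]
fnear [359.4 213.2] [347. 316.]
ffar [359.7 199.9] [348.5 249.5]
b1 [344.3 223.5] [271.5 367.5]
b2 [376.6 225. ] [433. 375.]
b3 [346.8 160. ] [284.  50.]
c1 (0, 0, 0) [180.25  93.25]
c1 (0, -0.044, 0) [179.5 131.5]
c1 (0, 0.044, 0) [181.    56.25]
c1 (0.009, -0.06, 0) [169.5  145.25]
c1 (0.037, -0.093, -0.064) [140.75 133.75]
c1 (0.037, 0.093, -0.064) [147. -29.]
stake (-0.024, 0.015, 0.1) [252.5 121. ]
stake (0.024, 0.015, 0.1) [153.  116.5]
stake (0.049, 0.013, 0.1) [101.5 110.5]
stake (0.049, -0.013, 0.1) [103.5  66.5]
stake (-0.075, 0, 0.085) [355.  117.5]
```

In the tool's units: -0.12 m / 0.6 = -0.2, -0.1 m / 0.6 = -0.1667.

```bash
echo '[{"aperture": 1}, {"aperture": 1}, {"aperture": 1}, {"aperture": 1}, {"aperture": 1}, {"aperture": 1}, {"aperture": 1}, {"aperture": 1}, {"aperture": 1}, {"aperture": 1}]' | python3 steer.py; echo '[{"aperture": 1, "xyz": [0, 0, -0.05]}, {"aperture": 1, "xyz": [0, 0, -0.1167]}, {"aperture": 1, "xyz": [0, 0, -0.1667]}, {"aperture": 1, "xyz": [0, 0, -0.2]}, {"aperture": 1, "xyz": [0, 0, -0.2]}]' | python3 steer.py; python3 - <<'E'
from h import *
a=viewer.snapshot("scene")[:,:,::-1]
cv2.imwrite("pics/c3.png",cv2.convertScaleAbs(cv2.resize(a[90:270,270:450],(600,600),interpolation=cv2.INTER_CUBIC),alpha=1.6,beta=30))
s=telemetry.get_state();Q=R.from_quat(s["eef_rot"]).as_matrix();T=s["tool_pos"];c,M,t=cam("scene")
for o in((0,0,0),(0,-.044,0),(0,.044,0),(0,-.061,0),(.037,-.093,-.064)):
    p=M@(T+Q@o)+t;print(o,(np.array([c["fx"]*p[0]/p[2]+c["cx"],c["fy"]*p[1]/p[2]+c["cy"]])-[270,90])*600/180)
E
```

```text
clock: 4.85
tool_pos: [0.53, -0.0524, 0.0789]
eef_rot: [0.965, -0.263, 0.0, 0.0]
contact_force: [0.4, 0.6, -0.6]
opening: 0.889
finger_force: 0.0
clock: 5.35
tool_pos: [0.532, -0.0526, 0.2016]
eef_rot: [0.965, -0.264, 0.003, -0.001]
contact_force: [-0.1, 0.6, 0.4]
opening: 0.998
finger_force: 0.0
(0, 0, 0) [308.06858417 288.98464476]
(0, -0.044, 0) [306.96447867 341.06887828]
(0, 0.044, 0) [309.13376224 238.73674453]
(0, -0.061, 0) [306.52700906 361.70573731]
(0.037, -0.093, -0.064) [253.67873236 341.63241363]
```

View pics/c3.png

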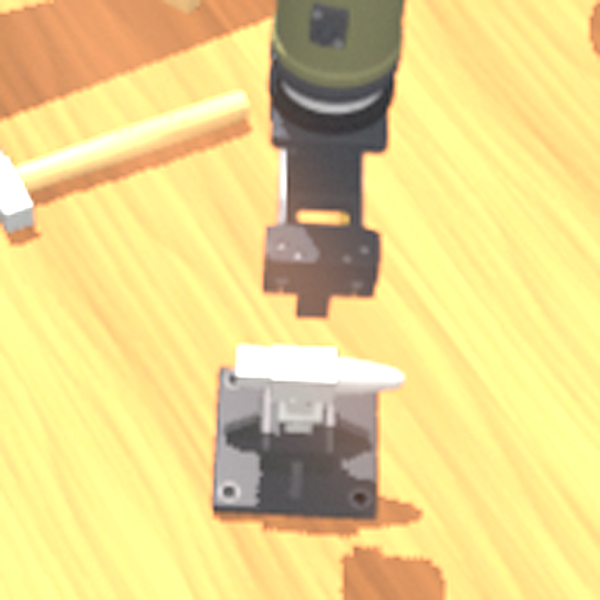

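The picture shows the near fingertip at about (315,315) and the gripper's near edge at y of about 293. I predicted 341 to 361 for the fingertip and 341 for the edge. The real gripper therefore seems some 35-40 mm short or high of its reported pose. Next I'll check the base and the finger motion.

```bash
python3 - <<'E'
from h import *
np.set_printoptions(precision=4,suppress=True)
for p in((483,153),(525,130),(584,172),(530,200),(533,165)):print("base",plane("scene",p,.0)[:2])
for n in("scene",): print(tri((457,372),(164,330)))
# bowl rim extents in both views via red mask
for n,f in(("scene","pics/scene0.png"),("top","pics/top0.png")):
    im=cv2.imread(f);m=((im[...,0]>215)&(im[...,1]>215)&(im[...,2]>205)).astype(np.uint8)
    print(n,im.shape)
# reported TCP consistency
s=telemetry.get_state();print(s["tool_pos"],s["q"],s["eef_rot"])
E
python3 - <<'E'
from h import *
s=telemetry.get_state();Q=R.from_quat(s["eef_rot"]).as_matrix();T=s["tool_pos"];c,M,t=cam("scene")
def cp(X):
    p=M@X+t;return np.round((np.array([c["fx"]*p[0]/p[2]+c["cx"],c["fy"]*p[1]/p[2]+c["cy"]])-[270,90])*600/180,1)
for h in(0,.03,.04,.05):
    for o in((.009,-.0615,0),(-.009,-.0615,0),(.037,-.0615,-.064),(.037,-.093,-.064),(0,0,-.2)): print(h,o,cp(T+Q@o+[0,0,h]))
E
```

```text
0 (0.009, -0.0615, 0) [293.1 361.7]
0 (-0.009, -0.0615, 0) [320.  362.9]
0 (0.037, -0.0615, -0.064) [255.3 301.6]
0 (0.037, -0.093, -0.064) [253.7 341.6]
0 (0, 0, -0.2) [330.8  81.2]
0.03 (0.009, -0.0615, 0) [295.7 335.2]
0.03 (-0.009, -0.0615, 0) [323.2 336.5]
0.03 (0.037, -0.0615, -0.064) [257.2 272.4]
0.03 (0.037, -0.093, -0.064) [255.6 313. ]
0.03 (0, 0, -0.2) [334.8  44.1]
0.04 (0.009, -0.0615, 0) [296.6 326.1]
0.04 (-0.009, -0.0615, 0) [324.3 327.4]
0.04 (0.037, -0.0615, -0.064) [257.8 262.4]
0.04 (0.037, -0.093, -0.064) [256.2 303.1]
0.04 (0, 0, -0.2) [336.1  31.4]
0.05 (0.009, -0.0615, 0) [297.5 316.9]
0.05 (-0.009, -0.0615, 0) [325.4 318.2]
0.05 (0.037, -0.0615, -0.064) [258.5 252.2]
0.05 (0.037, -0.093, -0.064) [256.9 293.1]
0.05 (0, 0, -0.2) [337.5  18.4]
```

The image fits the fingers being about 50 mm higher than the reported z: tip and body edge both match, and the earlier descent met no contact. I'll go down carefully in stages and watch the force.

In the tool's units: 0.134 m / 0.6 = 0.2233, 0.13 m / 0.6 = 0.2167.

```bash
python3 d.py 0.529 -0.0525 0.078 -30.5; echo '[{"aperture": 1, "xyz": [0, 0, 0.05]}, {"aperture": 1, "xyz": [0, 0, 0.1167]}, {"aperture": 1, "xyz": [0, 0, 0.1667]}, {"aperture": 1, "xyz": [0, 0, 0.2]}, {"aperture": 1, "xyz": [0, 0, 0.2083]}, {"aperture": 1, "xyz": [0, 0, 0.2167]}, {"aperture": 1, "xyz": [0, 0, 0.2233]}, {"aperture": 1, "xyz": [0, 0, 0.2233]}]' | python3 steer.py; python3 d.py 0.529 -0.0525 0.03 -30.5;echo '[{"aperture": 1, "xyz": [0, 0, 0.0083]}, {"aperture": 1, "xyz": [0, 0, 0.0167]}, {"aperture": 1, "xyz": [0, 0, 0.0167]}]' | python3 steer.py; python3 d.py 0.529 -0.0525 0.03 -30.5
```

```text
d [-0.0018  0.0011  0.1219] rot [-0.0013 -0.0024 -0.0009] t 5.4 F [-0.80833699  1.45955784 -0.00325642] [ 0.07086581 -0.00657357  0.02790669]
clock: 6.2
tool_pos: [0.5302, -0.0524, 0.0651]
eef_rot: [0.965, -0.263, 0.0, -0.0]
contact_force: [-0.7, -0.2, -0.2]
opening: 0.999
finger_force: 0.0
d [-0.001   0.0007  0.0351] rot [-0.0002 -0.0006 -0.0008] t 6.2 F [-0.73515303 -0.22100961 -0.15457927] [ 0.1049587   0.00665966 -0.00924661]
clock: 6.5
tool_pos: [0.5297, -0.0523, 0.0545]
eef_rot: [0.965, -0.263, -0.0, 0.0]
contact_force: [-0.5, -1.0, 0.3]
opening: 0.998
finger_force: 0.0
d [-0.0005  0.0005  0.0246] rot [ 0.0003  0.0006 -0.0007] t 6.5 F [-0.49169697 -0.98088098  0.2722563 ] [ 0.0366661   0.02142753 -0.09869912]
```

```bash
echo '[{"aperture": 0.5}, {"aperture": 0.4}, {"aperture": 0.25}, {"aperture": 0.25}, {"aperture": 0.25}, {"aperture": 0.25}, {"aperture": 0.25}, {"aperture": 0.25}, {"aperture": 0.25}, {"aperture": 0.25}]' | python3 steer.py 3; python3 d.py 0.529 -0.0525 0.03 -30.5
```

```text
clock: 7.5
tool_pos: [0.5296, -0.053, 0.0549]
eef_rot: [0.965, -0.264, -0.0, 0.0]
contact_force: [-0.7, -1.6, 1.9]
opening: 0.338
finger_force: 3.0
d [-0.0008 -0.0001  0.0249] rot [ 0.0008  0.0002 -0.0014] t 7.5 F [-0.68460524 -1.61591304  1.85694316] [-0.36008488  0.2449452  -0.02758787]
```

Contact came at 29.7 mm, so it is the head, and z does read about 50 mm low. I'll open a little, go down 25 mm to the head's middle and grip.

In the tool's units: 0.025 m / 0.6 = 0.0417, 0.019 m / 0.6 = 0.0317.

```bash
echo '[{"aperture": 0.6}, {"aperture": 0.6}, {"aperture": 0.6}, {"aperture": 0.6, "xyz": [0, 0, 0.01]}, {"aperture": 0.6, "xyz": [0, 0, 0.0217]}, {"aperture": 0.6, "xyz": [0, 0, 0.0317]}, {"aperture": 0.6, "xyz": [0, 0, 0.0417]}, {"aperture": 0.6, "xyz": [0, 0, 0.0417]}, {"aperture": 0.6, "xyz": [0, 0, 0.0417]}]' | python3 steer.py 5; echo '[{"aperture": 0.2}, {"aperture": 0.2}, {"aperture": 0.2}, {"aperture": 0.2}, {"aperture": 0.2}]' | python3 steer.py 10; python3 d.py 0.529 -0.0525 0.03 -30.5;  python3 - <<'E'
from h import *
a=viewer.snapshot("scene")[:,:,::-1]
cv2.imwrite("pics/c4.png",cv2.convertScaleAbs(cv2.resize(a[150:270,290:450],(800,600),interpolation=cv2.INTER_CUBIC),alpha=1.6,beta=30))
s=telemetry.get_state();Q=R.from_quat(s["eef_rot"]).as_matrix();T=s["tool_pos"];c,M,t=cam("scene")
for o in((.037,-.093,-.064),(-.037,-.093,-.064)):
  for h in(0.04,.05,.06):
    p=M@(T+Q@o+[0,0,h])+t;print(o,(np.array([c["fx"]*p[0]/p[2]+c["cx"],c["fy"]*p[1]/p[2]+c["cy"]])-[290,150])*5)
E
```

```text
clock: 8.4
tool_pos: [0.5298, -0.0525, 0.0297]
eef_rot: [0.965, -0.263, -0.0, 0.0]
contact_force: [1.1, 0.4, -0.0]
opening: 0.596
finger_force: 0.0
clock: 8.9
tool_pos: [0.5297, -0.0531, 0.0302]
eef_rot: [0.965, -0.264, 0.0, 0.0]
contact_force: [-1.1, -1.8, 2.9]
opening: 0.341
finger_force: 10.0
d [-0.0009 -0.0001  0.0002] rot [ 0.0008 -0.0002 -0.0015] t 8.9 F [-1.07508405 -1.8497122   2.93613978] [-0.37619125  0.29267025  0.02566579]
(0.037, -0.093, -0.064) [270.30745694 376.44957978]
(0.037, -0.093, -0.064) [271.08420575 364.75619274]
(0.037, -0.093, -0.064) [271.87179298 352.89964128]
(-0.037, -0.093, -0.064) [430.75773734 384.05267809]
(-0.037, -0.093, -0.064) [432.64856526 372.39712258]
(-0.037, -0.093, -0.064) [434.56581084 360.57872167]
```

View pics/c4.png

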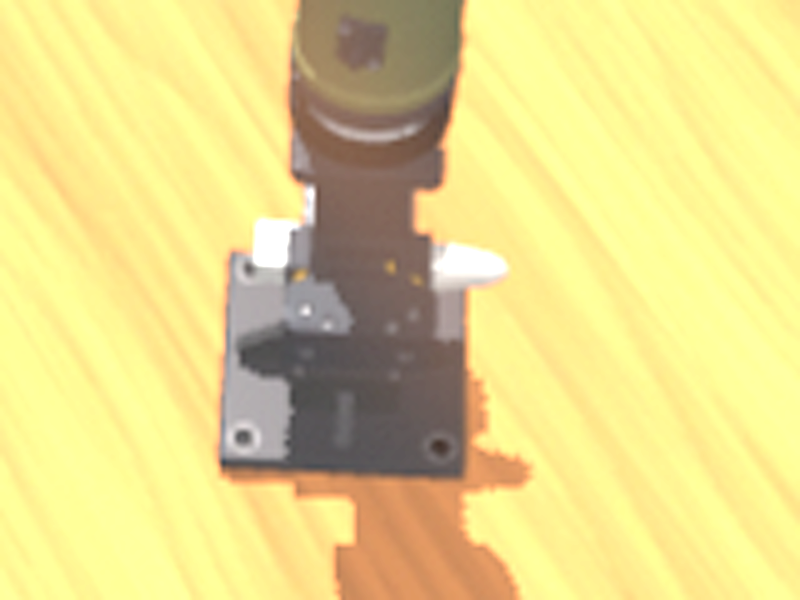

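The near edge is at y of about 378, which puts the z offset at 40-45 mm. The grasp point is then about 0.09-0.095 m up, on the head. I'll tighten and make the first small swing towards +y of the holder (tool -y).

In the tool's units: -0.003 m / 0.6 = -0.005, -0.002 m / 0.6 = -0.0033, -0.06 rad / 1.5708 = -0.0382.

```bash
cat > f.py <<'E'
from h import *
s=telemetry.get_state();M=R.from_quat(s["eef_rot"])
rv=(R.from_quat([0.9648,-0.2635,0,0]).inv()*M).as_rotvec()
print("t",round(s["clock"],2),"pos",np.round(s["tool_pos"]*1e3,1),"lean",np.round(rv,3),"F(w)",np.round(s["contact_force"],1),"F(tool)",np.round(M.inv().apply(s["contact_force"]),1),"M(tool)",np.round(M.inv().apply(s["moment"]),2),"open",round(s["opening"],3),"grip",round(s["finger_force"],1))
E
echo '[{"aperture": 0.2}, {"aperture": 0.2}, {"aperture": 0.2}]' | python3 steer.py 60 >/dev/null; python3 f.py; echo '[{"aperture": 0.2, "xyz": [0, -0.0017, 0], "r": [-0.0127, 0, 0]}, {"aperture": 0.2, "xyz": [0, -0.0033, -0.0008], "r": [-0.0255, 0, 0]}, {"aperture": 0.2, "xyz": [0, -0.005, -0.0008], "r": [-0.0382, 0, 0]}, {"aperture": 0.2, "xyz": [0, -0.005, -0.0008], "r": [-0.0382, 0, 0]}]' | python3 steer.py>/dev/null; python3 f.py
```

```text
t 9.25 pos [529.8 -53.1  30.2] lean [-0.001  0.     0.001] F(w) [-1.5 -3.1  6. ] F(tool) [ 0.3  3.4 -6. ] M(tool) [-0.64 -0.05  0.04] open 0.329 grip 62.2
t 9.65 pos [530.4 -51.9  30.5] lean [-0.065 -0.     0.001] F(w) [-2.7 -5.1  5.6] F(tool) [ 0.2  6.1 -5.2] M(tool) [-1.5   0.09 -0.03] open 0.333 grip 62.1
```

In the tool's units: -0.0025 m / 0.6 = -0.0042, -0.001 m / 0.6 = -0.0017, -0.05 rad / 1.5708 = -0.0318.

```bash
echo '[{"aperture": 0.2, "xyz": [0, -0.0017, -0.0017], "r": [-0.0127, 0, 0]}, {"aperture": 0.2, "xyz": [0, -0.0042, -0.0033], "r": [-0.0318, 0, 0]}, {"aperture": 0.2, "xyz": [0, -0.0042, -0.0033], "r": [-0.0318, 0, 0]}]' | python3 steer.py>/dev/null; python3 f.py; echo '[{"aperture": 0.2, "xyz": [0, 0.0025, 0], "r": [0.0191, 0, 0]}, {"aperture": 0.2, "xyz": [0, 0.005, 0], "r": [0.0382, 0, 0]}, {"aperture": 0.2, "xyz": [0, 0.0075, 0], "r": [0.0573, 0, 0]}, {"aperture": 0.2, "xyz": [0, 0.0092, 0], "r": [0.07, 0, 0]}, {"aperture": 0.2, "xyz": [0, 0.0092, 0], "r": [0.07, 0, 0]}]' | python3 steer.py>/dev/null; python3 f.py;  echo '[{"aperture": 0.2, "xyz": [0, 0.0025, 0], "r": [0.0191, 0, 0]}, {"aperture": 0.2, "xyz": [0, 0.005, 0], "r": [0.0382, 0, 0]}, {"aperture": 0.2, "xyz": [0, 0.0075, 0], "r": [0.0573, 0, 0]}, {"aperture": 0.2, "xyz": [0, 0.0092, 0], "r": [0.07, 0, 0]}, {"aperture": 0.2, "xyz": [0, 0.0092, 0], "r": [0.07, 0, 0]}]' | python3 steer.py>/dev/null; python3 f.py
```

```text
t 9.95 pos [531.2 -48.6  31.1] lean [-0.116 -0.002 -0.001] F(w) [-1.4 -6.  -6.4] F(tool) [1.8 5.1 7. ] M(tool) [-0.96  0.3   0.11] open 0.33 grip 61.9
t 10.45 pos [529.9 -50.6  31.6] lean [ 0.002 -0.002 -0.001] F(w) [  2.3   2.2 -17.8] F(tool) [ 0.9 -3.  17.8] M(tool) [ 1.01  0.24 -0.05] open 0.331 grip 62.0
t 10.95 pos [527.2 -55.6  32.3] lean [ 0.111 -0.002 -0.001] F(w) [  1.8   3.6 -11.4] F(tool) [-0.3 -2.7 11.7] M(tool) [ 0.57 -0.06 -0.02] open 0.328 grip 60.0
```

In the tool's units: -0.012 m / 0.6 = -0.02, 0.0003 m / 0.6 = 0.0005, -0.22 rad / 1.5708 = -0.1401.

```bash
echo '[{"aperture": 0.2, "xyz": [0, -0.0033, 0], "r": [-0.0255, 0, 0]}, {"aperture": 0.2, "xyz": [0, -0.0073, 0], "r": [-0.0509, 0, 0]}, {"aperture": 0.2, "xyz": [0, -0.011, 0], "r": [-0.0764, 0, 0]}, {"aperture": 0.2, "xyz": [0, -0.015, 0], "r": [-0.1019, 0, 0]}, {"aperture": 0.2, "xyz": [0, -0.02, 0.0005], "r": [-0.1401, 0, 0]}, {"aperture": 0.2, "xyz": [0, -0.02, 0.0005], "r": [-0.1401, 0, 0]}]' | python3 steer.py>/dev/null; python3 f.py; echo '[{"aperture": 0.2, "xyz": [0, 0.0033, 0], "r": [0.0255, 0, 0]}, {"aperture": 0.2, "xyz": [0, 0.0073, 0], "r": [0.0509, 0, 0]}, {"aperture": 0.2, "xyz": [0, 0.011, 0], "r": [0.0764, 0, 0]}, {"aperture": 0.2, "xyz": [0, 0.015, 0], "r": [0.1019, 0, 0]}, {"aperture": 0.2, "xyz": [0, 0.02, 0.0005], "r": [0.1401, 0, 0]}, {"aperture": 0.2, "xyz": [0, 0.02, 0.0005], "r": [0.1401, 0, 0]}]' | python3 steer.py>/dev/null; python3 f.py
```

```text
t 11.55 pos [530.9 -47.1  33.2] lean [-0.118 -0.003 -0.003] F(w) [-2.3 -2.  -7.3] F(tool) [-1.   2.   7.6] M(tool) [-0.5  -0.19 -0.01] open 0.329 grip 61.7
t 12.15 pos [526.1 -57.7  34.5] lean [ 0.111 -0.002  0.003] F(w) [ 0.4  1.3 -9. ] F(tool) [-0.3 -0.3  9.1] M(tool) [ 0.04 -0.12 -0.03] open 0.331 grip 62.0
```

In the tool's units: -0.012 m / 0.6 = -0.02, -0.009 m / 0.6 = -0.015, -0.22 rad / 1.5708 = -0.1401.

```bash
echo '[{"aperture": 0.2, "xyz": [0, -0.0033, 0], "r": [-0.0255, 0, 0]}, {"aperture": 0.2, "xyz": [0, -0.0073, -0.0003], "r": [-0.0509, 0, 0]}, {"aperture": 0.2, "xyz": [0, -0.011, -0.0007], "r": [-0.0764, 0, 0]}, {"aperture": 0.2, "xyz": [0, -0.015, -0.0005], "r": [-0.1019, 0, 0]}, {"aperture": 0.2, "xyz": [0, -0.02, 0.0003], "r": [-0.1401, 0, 0]}, {"aperture": 0.2, "xyz": [0, -0.02, 0.0003], "r": [-0.1401, 0, 0]}]' | python3 steer.py>/dev/null; python3 f.py; echo '[{"aperture": 0.2, "xyz": [0, 0.0033, 0], "r": [0.0255, 0, 0]}, {"aperture": 0.2, "xyz": [0, 0.0073, -0.0003], "r": [0.0509, 0, 0]}, {"aperture": 0.2, "xyz": [0, 0.011, -0.0007], "r": [0.0764, 0, 0]}, {"aperture": 0.2, "xyz": [0, 0.015, -0.0005], "r": [0.1019, 0, 0]}, {"aperture": 0.2, "xyz": [0, 0.02, 0.0003], "r": [0.1401, 0, 0]}, {"aperture": 0.2, "xyz": [0, 0.02, 0.0003], "r": [0.1401, 0, 0]}]' | python3 steer.py>/dev/null; python3 f.py
echo '[{"aperture": 0.2, "xyz": [0, -0.0033, 0], "r": [-0.0255, 0, 0]}, {"aperture": 0.2, "xyz": [0, -0.0073, -0.0003], "r": [-0.0509, 0, 0]}, {"aperture": 0.2, "xyz": [0, -0.011, -0.0007], "r": [-0.0764, 0, 0]}, {"aperture": 0.2, "xyz": [0, -0.015, -0.0005], "r": [-0.1019, 0, 0]}, {"aperture": 0.2, "xyz": [0, -0.02, 0.0003], "r": [-0.1401, 0, 0]}, {"aperture": 0.2, "xyz": [0, -0.02, 0.0003], "r": [-0.1401, 0, 0]}]' | python3 steer.py>/dev/null; python3 f.py; echo '[{"aperture": 0.2, "xyz": [0, 0.0033, 0], "r": [0.0255, 0, 0]}, {"aperture": 0.2, "xyz": [0, 0.0073, -0.0003], "r": [0.0509, 0, 0]}, {"aperture": 0.2, "xyz": [0, 0.011, -0.0007], "r": [0.0764, 0, 0]}, {"aperture": 0.2, "xyz": [0, 0.015, -0.0005], "r": [0.1019, 0, 0]}, {"aperture": 0.2, "xyz": [0, 0.02, 0.0003], "r": [0.1401, 0, 0]}, {"aperture": 0.2, "xyz": [0, 0.02, 0.0003], "r": [0.1401, 0, 0]}]' | python3 steer.py>/dev/null; python3 f.py
```

```text
t 12.75 pos [531.1 -46.8  35.5] lean [-0.119 -0.003 -0.003] F(w) [-2.1 -2.4 -8.3] F(tool) [-0.6  2.1  8.6] M(tool) [-0.48 -0.14  0.08] open 0.332 grip 61.5
t 13.35 pos [526.4 -57.3  36.9] lean [ 0.11  -0.002  0.002] F(w) [-0.3  1.4 -7.8] F(tool) [-1.  -0.2  7.9] M(tool) [ 0.01 -0.19 -0.02] open 0.33 grip 61.5
t 13.95 pos [531.4 -46.4  37.8] lean [-0.119 -0.002 -0.004] F(w) [-2.3 -2.  -9. ] F(tool) [-0.9  1.8  9.3] M(tool) [-0.42 -0.2   0.05] open 0.332 grip 61.4
t 14.55 pos [526.4 -57.4  39.2] lean [ 0.11  -0.002  0.002] F(w) [-0.5  0.6 -9.1] F(tool) [-0.7  0.8  9.1] M(tool) [ 0.04 -0.2   0.04] open 0.33 grip 62.1
```

```bash
cat > chk.py <<'E'
from h import *
import sys
a=viewer.snapshot("scene")[:,:,::-1];cv2.imwrite(sys.argv[1],a);b=cv2.imread("pics/s2full.png")
# holder near corner holes as templates
for(x,y)in((338.5,237.5),(378,239)):
    x,y=int(x),int(y);t=b[y-6:y+10,x-8:x+9];w=a[y-16:y+20,x-18:x+19]
    m=cv2.matchTemplate(w,t,cv2.TM_CCOEFF_NORMED);_,v,_,l=cv2.minMaxLoc(m);print("hole shift px",l[0]-10,l[1]-10,round(v,2))
w=a[175:215,372:405];t=b[197:210,378:395];m=cv2.matchTemplate(w,t,cv2.TM_CCOEFF_NORMED);_,v,_,l=cv2.minMaxLoc(m);print("horn shift px",l[0]-6,l[1]-22,round(v,2))
E
python3 chk.py pics/s3.png; python3 f.py
```

```text
hole shift px 0 -1 0.96
hole shift px 0 -1 0.89
horn shift px -2 -6 0.73
t 14.6 pos [526.4 -57.3  39.2] lean [ 0.108 -0.002  0.001] F(w) [-1.2 -0.4 -8.2] F(tool) [-0.8  1.8  8.1] M(tool) [-0.32 -0.18  0.  ] open 0.334 grip 62.2
```

The rows are not in the units I measure in: shifts go in shares of 0.6 m and turns go in shares of pi/2 rad. I convert before sending: -0.012 m / 0.6 = -0.02, -0.009 m / 0.6 = -0.015, -0.22 rad / 1.5708 = -0.1401.

```bash
echo '[{"aperture": 0.2, "xyz": [0, -0.0033, 0], "r": [-0.0255, 0, 0]}, {"aperture": 0.2, "xyz": [0, -0.0073, -0.0003], "r": [-0.0509, 0, 0]}, {"aperture": 0.2, "xyz": [0, -0.011, -0.0007], "r": [-0.0764, 0, 0]}, {"aperture": 0.2, "xyz": [0, -0.015, -0.0005], "r": [-0.1019, 0, 0]}, {"aperture": 0.2, "xyz": [0, -0.02, 0.0003], "r": [-0.1401, 0, 0]}, {"aperture": 0.2, "xyz": [0, -0.02, 0.0003], "r": [-0.1401, 0, 0]}]' | python3 steer.py>/dev/null; python3 f.py; echo '[{"aperture": 0.2, "xyz": [0, 0.0033, 0], "r": [0.0255, 0, 0]}, {"aperture": 0.2, "xyz": [0, 0.0073, -0.0003], "r": [0.0509, 0, 0]}, {"aperture": 0.2, "xyz": [0, 0.011, -0.0007], "r": [0.0764, 0, 0]}, {"aperture": 0.2, "xyz": [0, 0.015, -0.0005], "r": [0.1019, 0, 0]}, {"aperture": 0.2, "xyz": [0, 0.02, 0.0003], "r": [0.1401, 0, 0]}, {"aperture": 0.2, "xyz": [0, 0.02, 0.0003], "r": [0.1401, 0, 0]}]' | python3 steer.py>/dev/null; python3 f.py
echo '[{"aperture": 0.2, "xyz": [0, -0.0033, 0], "r": [-0.0255, 0, 0]}, {"aperture": 0.2, "xyz": [0, -0.0073, -0.0003], "r": [-0.0509, 0, 0]}, {"aperture": 0.2, "xyz": [0, -0.011, -0.0007], "r": [-0.0764, 0, 0]}, {"aperture": 0.2, "xyz": [0, -0.015, -0.0005], "r": [-0.1019, 0, 0]}, {"aperture": 0.2, "xyz": [0, -0.02, 0.0003], "r": [-0.1401, 0, 0]}, {"aperture": 0.2, "xyz": [0, -0.02, 0.0003], "r": [-0.1401, 0, 0]}]' | python3 steer.py>/dev/null; python3 f.py; echo '[{"aperture": 0.2, "xyz": [0, 0.0033, 0], "r": [0.0255, 0, 0]}, {"aperture": 0.2, "xyz": [0, 0.0073, -0.0003], "r": [0.0509, 0, 0]}, {"aperture": 0.2, "xyz": [0, 0.011, -0.0007], "r": [0.0764, 0, 0]}, {"aperture": 0.2, "xyz": [0, 0.015, -0.0005], "r": [0.1019, 0, 0]}, {"aperture": 0.2, "xyz": [0, 0.02, 0.0003], "r": [0.1401, 0, 0]}, {"aperture": 0.2, "xyz": [0, 0.02, 0.0003], "r": [0.1401, 0, 0]}]' | python3 steer.py>/dev/null; python3 f.py; python3 chk.py pics/s4.png
```

```text
t 15.2 pos [532.1 -45.5  40. ] lean [-0.117 -0.001 -0.005] F(w) [ -2.7  -2.3 -10.4] F(tool) [-1.2  2.1 10.8] M(tool) [-0.06 -0.26 -0.03] open 0.332 grip 62.1
t 15.8 pos [527.  -57.1  42.2] lean [ 0.111 -0.     0.001] F(w) [-1.1  1.  -3.5] F(tool) [-1.5  0.1  3.5] M(tool) [-0.17 -0.39 -0.01] open 0.332 grip 62.0
t 16.4 pos [531.7 -48.   43.3] lean [-0.119 -0.    -0.003] F(w) [-4.1 -4.9 -3.1] F(tool) [-1.1  5.9  3.9] M(tool) [-1.25 -0.22  0.02] open 0.329 grip 59.8
t 17.0 pos [527.4 -57.2  44.4] lean [0.111 0.    0.001] F(w) [-0.  1. -7.] F(tool) [-0.5 -0.   7.1] M(tool) [ 0.01 -0.2  -0.  ] open 0.33 grip 59.4
hole shift px 0 0 0.98
hole shift px 0 0 0.91
horn shift px -2 -7 0.75
```

Lifted 14 mm and the holder hasn't shifted. Next I'll straighten and lift gently, checking the force.

In the tool's units: -0.006 m / 0.6 = -0.01, -0.004 m / 0.6 = -0.0067, -0.11 rad / 1.5708 = -0.07.

```bash
echo '[{"aperture": 0.2, "xyz": [0, -0.0033, 0], "r": [-0.0255, 0, 0]}, {"aperture": 0.2, "xyz": [0, -0.0067, -0.0008], "r": [-0.0509, 0, 0]}, {"aperture": 0.2, "xyz": [0, -0.01, -0.0017], "r": [-0.07, 0, 0]}, {"aperture": 0.2, "xyz": [0, -0.01, -0.0017], "r": [-0.07, 0, 0]}]' | python3 steer.py>/dev/null; python3 f.py; echo '[{"aperture": 0.2, "xyz": [0, 0, -0.0017]}, {"aperture": 0.2, "xyz": [0, 0, -0.0033]}, {"aperture": 0.2, "xyz": [0, 0, -0.0033]}]' | python3 steer.py>/dev/null; python3 f.py;echo '[{"aperture": 0.2, "xyz": [0, 0, -0.0017]}, {"aperture": 0.2, "xyz": [0, 0, -0.0033]}, {"aperture": 0.2, "xyz": [0, 0, -0.0033]}]' | python3 steer.py>/dev/null; python3 f.py
```

```text
t 17.45 pos [530.8 -51.2  45.6] lean [-0.003  0.002 -0.004] F(w) [-0.1 -0.4 -8.9] F(tool) [0.1 0.4 8.9] M(tool) [ 0.05 -0.09  0.01] open 0.331 grip 59.6
t 17.75 pos [530.3 -52.1  47.7] lean [0.    0.    0.001] F(w) [-0.2  0.5 -8. ] F(tool) [-0.4 -0.4  8. ] M(tool) [ 0.03 -0.03 -0.01] open 0.332 grip 59.6
t 18.05 pos [530.3 -52.2  49.7] lean [0. 0. 0.] F(w) [-0.5 -0.2 -8.3] F(tool) [-0.3  0.4  8.3] M(tool) [ 0.01 -0.04  0.01] open 0.335 grip 59.6
```

It's free: the force is just the stake's weight. I'll lift another 34 mm.

In the tool's units: -0.034 m / 0.6 = -0.0567, -0.032 m / 0.6 = -0.0533.

```bash
echo '[{"aperture": 0.2, "xyz": [0, 0, -0.0067]}, {"aperture": 0.2, "xyz": [0, 0, -0.0133]}, {"aperture": 0.2, "xyz": [0, 0, -0.0217]}, {"aperture": 0.2, "xyz": [0, 0, -0.03]}, {"aperture": 0.2, "xyz": [0, 0, -0.0383]}, {"aperture": 0.2, "xyz": [0, 0, -0.0467]}, {"aperture": 0.2, "xyz": [0, 0, -0.0533]}, {"aperture": 0.2, "xyz": [0, 0, -0.0567]}, {"aperture": 0.2, "xyz": [0, 0, -0.0567]}, {"aperture": 0.2, "xyz": [0, 0, -0.0567]}]' | python3 steer.py>/dev/null; python3 f.py; python3 chk.py pics/s5.png; python3 - <<'E'
import cv2
a=cv2.imread("pics/s5.png");cv2.imwrite("pics/c5.png",cv2.convertScaleAbs(cv2.resize(a[150:270,290:450],(800,600),interpolation=cv2.INTER_CUBIC),alpha=1.6,beta=30))
E
```

```text
t 19.05 pos [530.2 -51.9  83.4] lean [-0. -0. -0.] F(w) [ 0.6  0.8 -8.5] F(tool) [ 0.1 -1.   8.5] M(tool) [ 0.1  -0.    0.02] open 0.333 grip 59.6
hole shift px 0 0 0.98
hole shift px 0 0 0.96
horn shift px -1 -13 0.78
```

View pics/c5.png

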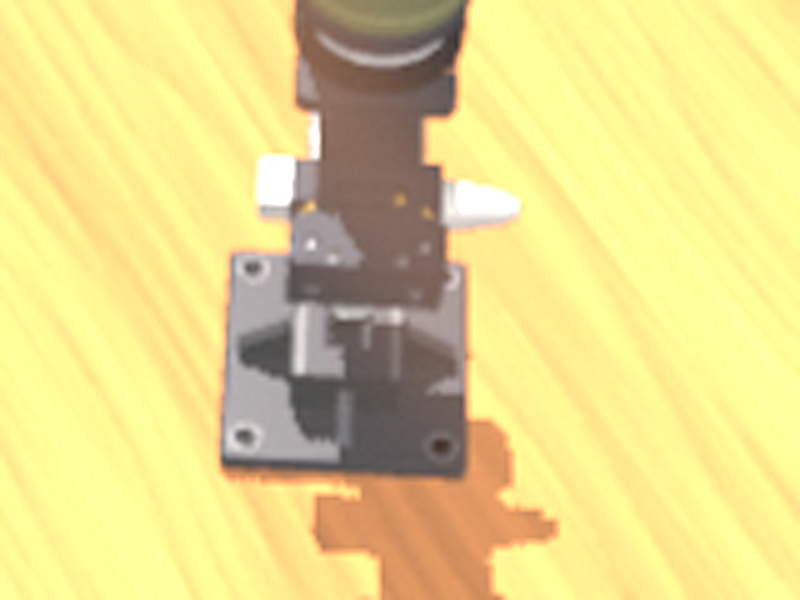

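The picture shows the stake level in the fingers, its horn tip risen from (507,267) to (518,207), which is about 52 mm. The holder's holes are unmoved, so the foot is about 20 mm above the socket.

```bash
python3 -c "
from plant import r, viewer, telemetry
print(r.finish_job())"
```

```text
the job is handed in; nothing more can be done
None
```

I rocked the stake free and handed the job in at about 19 s: it hangs upright and still in the fingers, its foot about 20 mm above the socket, the holder unmoved to within a camera pixel (about 3 mm); the verdict was not shown, and I did not re-check the bowl, hammer or pot.

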